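# Open the stain pot's pressure cap

### The job

Take the pressure cap off the stain pot: turn it anticlockwise to its first stop and pause there about a second to vent it, then press it down against its spring, turn it on past the stop until it stops again, let it up and lift it off. Set the cap down gently in the middle of the steel tray, standing upright on its stem, and let go. Never force the cap: turn against its stops with no more than about 0.6 N m and press or pull with less than 20 N. Leave the jug, the tin and the brush alone.

Things in the scene. Friction and masses are not known exactly. Their poses are not given: they have to be found in the camera images.
- cap_bar (a point): Centre (half-way up) of the grip bar of the loose black round pressure cap (about 0.15 kg). The bar is an upright rib across the cap's top: 66 mm long along the cap's x, 14 mm wide (y), 28 mm tall. It stands on a disc 80 mm across, 8 mm thick, whose top is 14 mm below this point. z is up along the cap's axis; a half turn leaves the cap the same.
- stem_foot (a point): Centre of the flat foot of the cap's stem, on the cap's axis, 43 mm below the bar's centre, hidden in the neck at the start. The stem is 41 mm across; two lugs stick out of it along the cap's x, one on each side, to 31 mm from the axis. Set down, the cap stands on this foot.
- tank: Aluminium pressure pot, 150 mm across (foot flange 176 mm), fixed to the bench; a steel neck 74 mm across stands on its lid, on its axis. Origin: centre of the underside, z up; lid 112 mm and neck rim 145 mm above it. The neck can sit at any angle on the pot: the pot's yaw does not tell where the cap's stops are. A small gauge on the lid rises to 129 mm.
- neck_rim (a point): Centre of the rim of the pot's neck, on its axis. The locked cap's bar centre is 29 mm above it. The cap turns anticlockwise (from above) with light friction (below 0.3 N m), 12 to 34 degrees to its first stop. Pressed down 5 mm there against a spring (about 6 N at first, 9 N at 5 mm; the cap's disc meets the rim hard at 7 mm), it can be turned on.
- tray: Fixed square open steel tray, 160 by 160 mm outside, walls 4 mm thick and 25 mm high, floor 4 mm thick. Origin: centre of its underside, z up. It may stand on either side of the pot.
- jug_mid (a point): Centre (half-way up) of a small terracotta jug, 92 mm across, 120 mm tall, standing loose on the other side of the pot: leave it alone.
- tin_mid (a point): Centre (half-way up) of a tin, 74 mm across, 90 mm tall, standing loose beyond the pot: leave it alone.
- brush_grip (a point): Grip of a 200 mm long flat paintbrush lying loose beyond the pot: leave it alone.
- vent (a joint): Small vent pin hidden in the neck, a slide in m: 0 at rest; over the last 10 degrees before the first stop the cap's lug pushes it, to about 0.005 at the stop. Beyond the stop the cap, kept pressed, turns 48 degrees more to a hard end stop; there (and up to 5 degrees before) its lugs stand under slots: let up, it rises 3 mm by itself and lifts straight off. Elsewhere it cannot be lifted.
Things that resemble listed ones, but are neither listed nor needed, are in the scene too. Of the things shaped like the tank, the aluminium one is meant.

How it is judged (in metres and radians):
On the way, in this order (a step that is already met when the one before it is completed fails the run):
1. the cap is turned to its first stop, where it opens the vent, not pressed down, and rests there a moment (value of joint vent above 0.0037 m and z of cap_bar in the frame of neck_rim above 0.0265 m), for 0.4 s.
2. the cap is pressed down (z of cap_bar in the frame of neck_rim below 0.0245 m), for 0.1 s.
3. the cap is lifted off the neck (z of cap_bar in the frame of neck_rim above 0.055 m), for 0.1 s.
At the end, for the whole second after the job is handed in: the cap stands upright (within 7 degrees) on the tray's floor, its axis within 35 mm of the tray's centre, at rest (horizontal distance between cap_bar and tray below 0.035 m and z of cap_bar in the frame of tray below 0.053 m and angle between cap_bar's own z axis and vertical below 0.12 rad and linear speed of cap below 0.02 m/s); the robot touches nothing.
It fails at once if the cap is forced against the neck: more than 40 N between them (contact force between cap and neck above 40 N).
It fails at once if the cap is banged or pressed into the tray: more than 40 N (contact force between cap and tray above 40 N).
It fails at once if the jug is disturbed (distance of jug_mid from where it was at the start of the episode above 0.015 m or angle between jug_mid's own z axis and vertical above 0.2 rad).
It fails at once if the tin is disturbed (distance of tin_mid from where it was at the start of the episode above 0.015 m or angle between tin_mid's own z axis and vertical above 0.2 rad).
It fails at once if the brush is disturbed (distance of brush_grip from where it was at the start of the episode above 0.02 m).
It also fails if it takes over 72 s, if anything falls off the work surface, if the arm or the gripper's body presses on something with over 40 N, if the wrist force passes 120 N, or if a joint passes its speed limit or range.

### The arm

A 6-joint arm with a two-finger parallel gripper is mounted at the origin on the work surface. World frame = base frame: x ahead of the robot, y to its left, z up, the work surface at z = 0. Lengths are in m, angles in degrees, forces in N, time in s.
With the tool pointing down it reaches from about 0.35 to 0.875 m from the base axis. Payload 4.2 kg.
Tool frame: the origin (TCP) lies midway between the tips of the shut fingers; the grasp point (between the pads) lies 19 mm behind it; z points along the fingers, y is the line along which they close (so a half turn about z gives the same grasp; the last joint's range is limited). The gripper opens to 87 mm and grips with 3 to 60 N. Pads are 19 mm wide; open, the fingers measure 117 mm over their backs; the gripper's body (75 mm by 190 mm) begins 51 mm behind the grasp point.
Start: joints at [-57.834, 22.042, 0.453, 0, -68.411, -14.817], TCP at [0.186, -0.597, 0.223] pointing down, gripper open.
Joint ranges: [-179.83, 179.83], [-69.29, 118.12], [-61.27, 80.66], [-181.25, 117.63], [-171.15, -9.14], [-177.46, 177.46]. Speed limits (degrees/s): [159.86, 159.86, 180, 180, 180, 180].

### API

Orientations are given as a 3x3 rotation matrix whose columns are the frame's x, y, z axes.
In Python, from station import r, cams gives the robot as it stands.
- The arm moves only by the tool play_rows, never from a script. Its argument "commands" is text: rows parted by semicolons, each of 6 numbers parted by spaces: the shift along the world's x, y, z normalised to -1 to 1, where 1 is 30 mm, then the turn, a rotation vector about the world's x, y, z normalised to -1 to 1, where 1 is 0.15 rad. A call has 1 to 20 rows; each row shifts and turns the commanded pose from where the row before left it; what a row does not reach is not made up. A row lasts 1/10 s, in which the tool goes at most 50 mm and 8.59 degrees, less where a joint would pass 70% of its speed; a pose out of reach is approached as far as the arm can. A call with a number of a shift or a turn outside -1 to 1 is refused whole. A call with a gripper value outside its range is refused whole. "grip" is the finger opening in mm, from 0 to 87, set as the call begins (left out, the last holds). The fingers move at their own pace and stop on an object; the grip force is fixed at half the most. Time passes only in rows, so rows that do not move let the fingers close. It gives the time, the measured TCP pose, the force, the opening and the grip force at its end, in the units of the state.
- r.sense(): the state, without advancing time (a new reading comes with each control period).
- cams.capture(name): name is "side" or "top"; returns (picture, depth): 400x640x3 uint8, blue, green, red; 400x640 float32, m along the optical axis (not along the pixel's ray), 0 where there is no reading.
- cams.camera_info(name): a dict with "mtx" (3x3 intrinsics, pixels), "R" (3x3) and "t" (3): a world point X has camera coordinates R X + t. Camera axes: x right, y down, z forward; pixel columns grow to the right and rows downward; lengths in m; the calibration is good to about 2 mm. A picture is of the moment at which its call begins. camera_info takes no time and is no camera call.
- r.finish_job(): hands the job in; it is judged then, once.
The state is a dict: "time_s": time; "joints": joint angles; "joint_velocities": joint speeds; "effort": joint torques, N m; "tcp_pos": TCP position; "ee_rot": TCP orientation; "wrist_force": force on the tool from outside, world axes, zero at the start; "moment": the same for the moment, N m; "gripper_width": opening from 0.0 (shut) to 1.0 (fully open); "gripper_force": force on a finger pad.
Only numpy, scipy, OpenCV 4.12 (cv2) and the standard library are available. Lean on these libraries where they do the work, as an engineer would, in place of code of your own. Each camera call takes 0.05 s, during which the arm holds its last target. There are 200 camera calls.

## Working session

There is one attempt and no reset: what is moved stays moved. The work goes in short steps, Python scripts to look and compute and a tool call to move; the robot and the scene stay as the last step left them, time stands still between calls to the robot, and variables do not carry over. Pictures are saved under pics/ and viewed, at most 10 in all, crops included, and the job is handed in when it is done.

Besides the shell and the picture viewer there is one more tool, called after "Request:" by a JSON object that holds its "name" and its "arguments". play_rows: Moves the arm, as the interface text tells. Scaled input: -1 to 1 covers 30 mm each way for a shift and 0.15 rad each way for a turn. Its arguments: {"type":"object","properties":{"commands":{"type":"string"},"grip":{"type":"number"}},"required":["commands"]}

```bash
mkdir -p pics; cat > h.py <<'E'
import numpy as np, cv2
from station import r, cams
def cap(n):
    p,d=cams.capture(n); i=cams.camera_info(n); K,R,t=[np.array(i[k],float) for k in("mtx","R","t")]
    v,u=np.mgrid[:400,:640]
    c=np.stack([(u-K[0,2])/K[0,0]*d,(v-K[1,2])/K[1,1]*d,d],-1)
    W=(c-t.reshape(3))@R
    W[d==0]=np.nan
    return p,d,W
E
python3 - <<'E'
from h import *
for n in("top","side"):
    p,d,W=cap(n); cv2.imwrite(f"pics/{n}0.png",p); np.save(f"{n}0.npy",W); i=cams.camera_info(n); print(n,np.round(-np.array(i["R"]).T@np.array(i["t"]).reshape(3),3),i["mtx"][0][0])
s=r.sense();print(s["tcp_pos"],s["ee_rot"],s["time_s"],s["joints"])
E
```

```text
top [ 0.492 -0.019  1.095] 435.39992060578487
side [0.242 0.527 0.754] 432.26361394430876
[ 0.18622114 -0.59606117  0.2215797 ] [[-9.54553347e-01 -2.98039304e-01 -6.93778182e-04]
 [-2.98040084e-01  9.54551677e-01  1.79027930e-03]
 [ 1.28673530e-04  1.91569081e-03 -9.99998157e-01]] 0.1 [-5.78341607e+01  2.20858404e+01  3.87330988e-01 -2.25404846e-02
 -6.84094855e+01 -1.48176083e+01]
```

View pics/top0.png

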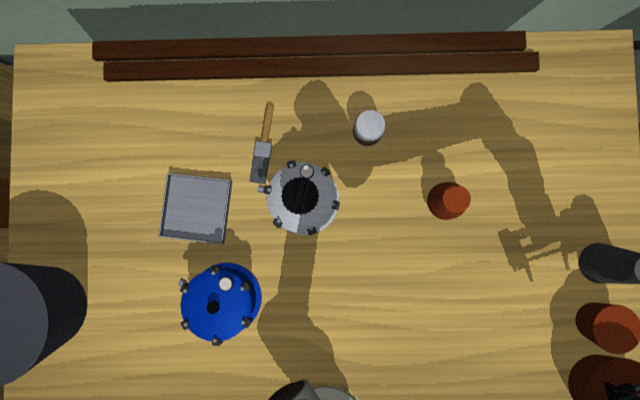

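View pics/side0.png

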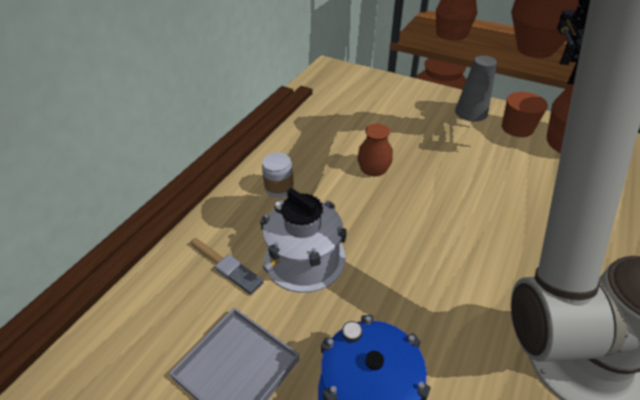

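Candidates for the pot and cap are the aluminium pot with a black bar cap at top (300,195) / side (302,208), and the blue pot with a small black knob at top (213,307). I choose the aluminium one. The tray is at top (195,207), the jug at (449,200), the tin at (369,126) and the brush at (262,150).

```bash
python3 - <<'E'
from h import *
import cv2
for n,(u0,u1,v0,v1) in {"top":(255,345,150,245),"side":(250,355,170,290)}.items():
    W=np.load(n+"0.npy"); p=cv2.imread(f"pics/{n}0.png")
    P=W[v0:v1,u0:u1].reshape(-1,3); P=P[np.isfinite(P[:,2])]
    z=P[:,2]; print(n,"hist",[(round(a,3),int(((z>a)&(z<=a+.004)).sum())) for a in np.arange(.1,.204,.004)])
    b=P[(z>.176)&(z<.2)]
    (c,s,a)=cv2.minAreaRect((b[:,:2]*1000).astype(np.float32)); print("bar",len(b),c,s,a, b.mean(0),np.median(b[:,2]))
    q=b[:,:2]-b[:,:2].mean(0); w,V=np.linalg.eigh(q.T@q/len(q)); print("axis deg",np.degrees(np.arctan2(V[1,1],V[0,1])),np.sqrt(w))
    dsk=P[(z>.153)&(z<.168)]; print("disc",cv2.minEnclosingCircle((dsk[:,:2]*1000).astype(np.float32)),np.median(dsk[:,2]))
W=np.load("top0.npy")
def obj(name,u0,u1,v0,v1,lo,hi):
    P=W[v0:v1,u0:u1].reshape(-1,3); P=P[(P[:,2]>lo)&(P[:,2]<hi)]
    print(name,len(P),cv2.minAreaRect((P[:,:2]*1000).astype(np.float32)),P[:,2].max())
obj("tray",150,242,160,250,.012,.04); obj("tin",345,395,100,150,.08,.1); obj("jug",420,480,170,230,.1,.13); obj("brush",245,280,95,188,.006,.04); obj("lid",255,345,150,245,.1,.118)
p=cv2.imread("pics/top0.png")[150:245,250:350]; q=cv2.imread("pics/side0.png")[165:265,250:360]
cv2.imwrite("pics/crop.png",np.clip(np.hstack([cv2.resize(p,(390,400),interpolation=2),cv2.resize(q,(400,400),interpolation=2)])*2.0,0,255))
print(W[195,300],W[205,290])
E
```

```text
top hist [(np.float64(0.1), 167), (np.float64(0.104), 622), (np.float64(0.108), 1192), (np.float64(0.112), 735), (np.float64(0.116), 56), (np.float64(0.12), 26), (np.float64(0.124), 40), (np.float64(0.128), 111), (np.float64(0.132), 8), (np.float64(0.136), 0), (np.float64(0.14), 0), (np.float64(0.144), 0), (np.float64(0.148), 0), (np.float64(0.152), 4), (np.float64(0.156), 389), (np.float64(0.16), 456), (np.float64(0.164), 10), (np.float64(0.168), 6), (np.float64(0.172), 7), (np.float64(0.176), 2), (np.float64(0.18), 6), (np.float64(0.184), 114), (np.float64(0.188), 95), (np.float64(0.192), 1), (np.float64(0.196), 0), (np.float64(0.2), 0)]
bar 218 (557.0858764648438, 42.671424865722656) (14.250382423400879, 65.80657958984375) 75.28146362304688 [0.55674951 0.04243612 0.18765947] 0.1876953866553137
axis deg 165.54274566188914 [0.00419987 0.01875106]
disc ((557.078857421875, 42.61487579345703), 41.009098052978516) 0.16020309075457861
side hist [(np.float64(0.1), 173), (np.float64(0.104), 533), (np.float64(0.108), 991), (np.float64(0.112), 930), (np.float64(0.116), 95), (np.float64(0.12)
[... 932 characters left out ...]
725.1951904296875, -119.17070007324219), (69.01051330566406, 67.72391510009766), 73.89425659179688) 0.09528559955773987
jug 616 ((548.51318359375, -304.72662353515625), (60.397972106933594, 61.25294876098633), 0.37420666217803955) 0.12571463487600656
brush 968 ((699.49951171875, 153.0813446044922), (61.640865325927734, 200.50230407714844), 87.31985473632812) 0.027406361574667765
lid 2740 ((557.1697387695312, 42.970619201660156), (159.52610778808594, 175.8401641845703), 46.219669342041016) 0.1177423664451584
[0.55488777 0.04026297 0.18838607] [0.53558382 0.06387662 0.1605145 ][ WARN:0@0.295] global loadsave.cpp:1063 imwrite_ Unsupported depth image for selected encoder is fallbacked to CV_8U.
```

View pics/crop.png

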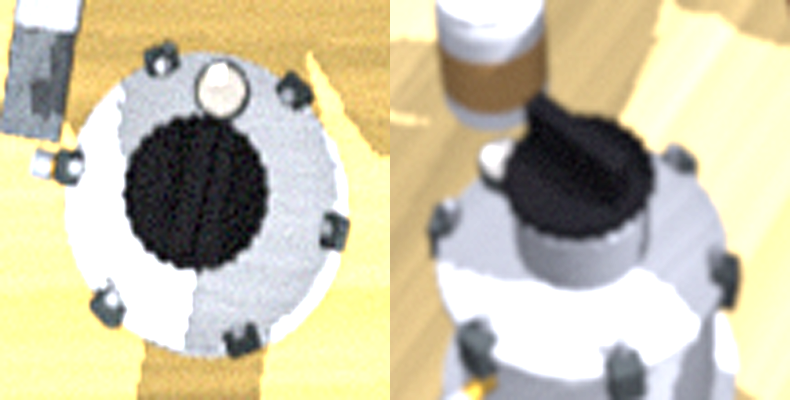

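The crop confirms it: black disc cap with an upright rib on the aluminium pot's neck, rib along about -14.5°, centred at (0.557, 0.0426). I'll check the clutter near the gripper before leaving the start.

```bash
python3 - <<'E'
from h import *
for n,(u0,u1,v0,v1) in {"top":(490,640,220,400),"side":(440,640,20,160)}.items():
    W=np.load(n+"0.npy")[v0:v1,u0:u1].reshape(-1,3); W=W[W[:,2]>.02]
    k=np.floor(W[:,:2]/.05).astype(int)
    for c in np.unique(k,axis=0):
        m=(k==c).all(1)
        if m.sum()>15 and c[0]>-4 and c[1]>-20: print(n,np.round(c*.05,2),m.sum(),W[m,2].min().round(2),W[m,2].max().round(2))
E
```

```text
top [ 0.05 -0.6 ] 61 0.02 0.08
top [ 0.1 -0.6] 775 0.02 0.15
top [ 0.15 -0.7 ] 272 0.03 0.16
top [ 0.15 -0.65] 1040 0.02 0.21
top [ 0.15 -0.6 ] 149 0.04 0.31
top [ 0.15 -0.55] 297 0.22 0.34
top [ 0.15 -0.5 ] 32 0.31 0.33
top [ 0.2  -0.75] 54 0.08 0.09
top [ 0.2 -0.7] 485 0.09 0.1
top [ 0.2  -0.65] 517 0.02 0.1
top [ 0.2  -0.55] 172 0.3 0.34
top [ 0.25 -0.75] 62 0.09 0.09
top [ 0.25 -0.7 ] 503 0.02 0.1
top [ 0.25 -0.65] 747 0.02 0.09
top [ 0.3 -0.7] 62 0.02 0.1
top [ 0.3  -0.65] 26 0.05 0.09
top [ 0.35 -0.7 ] 403 0.02 0.17
top [ 0.35 -0.65] 633 0.02 0.17
top [ 0.4 -0.7] 532 0.02 0.17
top [ 0.4  -0.65] 316 0.02 0.16
side [ 0.1  -0.65] 16 0.02 0.06
side [ 0.1 -0.6] 165 0.02 0.12
side [ 0.1  -0.05] 1325 0.41 0.51
side [0.1 0. ] 533 0.41 0.45
side [ 0.15 -0.7 ] 68 0.04 0.17
side [ 0.15 -0.65] 650 0.02 0.29
side [ 0.15 -0.6 ] 177 0.04 0.36
side [ 0.15 -0.55] 284 0.22 0.34
side [ 0.15 -0.5 ] 36 0.31 0.34
side [ 0.15 -0.05] 5581 0.38 0.56
side [0.15 0.  ] 950 0.39 0.46
side [ 0.2  -0.75] 19 0.09 0.09
side [ 0.2 -0.7] 219 0.03 0.32
side [ 0.2  -0.65] 858 0.02 0.34
side [ 0.2 -0.6] 143 0.3 0.35
side [ 0.2  -0.55] 44 0.3 0.32
side [ 0.2 -0.1] 147 0.49 0.55
side [ 0.2  -0.05] 582 0.47 0.55
side [ 0.25 -0.75] 22 0.09 0.09
side [ 0.25 -0.7 ] 167 0.05 0.09
side [ 0.25 -0.65] 492 0.02 0.09
side [ 0.3 -0.7] 63 0.02 0.09
side [ 0.35 -0.7 ] 484 0.02 0.17
side [ 0.35 -0.65] 604 0.02 0.17
side [ 0.4 -0.7] 281 0.02 0.17
side [ 0.4  -0.65] 200 0.02 0.16
```

Request:
{"name": "play_rows", "arguments": {"commands": "0 0 0.8 0 0 0;0 0 0.8 0 0 0;0 0 0.8 0 0 0;.4 .7 0 0 0 -.12;.4 .7 0 0 0 -.12;.4 .7 0 0 0 -.12;.4 .7 0 0 0 -.12;.4 .7 0 0 0 -.12;.4 .7 0 0 0 -.12;.4 .7 0 0 0 -.12;.4 .7 0 0 0 -.12;.4 .7 0 0 0 -.12;.4 .7 0 0 0 -.12;.4 .7 0 0 0 -.12;.4 .7 0 0 0 -.12;.4 .7 0 0 0 -.12;.4 .7 0 0 0 -.12;.4 .7 0 0 0 -.12;.4 .7 0 0 0 -.12;.4 .7 0 0 0 -.12", "grip": 87}}

```text
time_s: 2.1
tcp_pos: [0.3905, -0.2385, 0.2942]
ee_rot: [[-1.0, 0.004, -0.001], [0.004, 1.0, 0.0], [0.001, 0.0, -1.0]]
wrist_force: [0.3, -0.4, 0.2]
gripper_width: 0.998
gripper_force: 0.0
```

Request:
{"name": "play_rows", "arguments": {"commands": ".4 .7 0 0 0 -.12;.4 .7 0 0 0 -.12;.4 .7 0 0 0 -.12;.4 .7 0 0 0 -.12;.4 .7 0 0 0 -.12;.4 .7 0 0 0 -.12;.4 .7 0 0 0 -.12;.4 .7 0 0 0 -.12;.4 .7 0 0 0 -.12;.4 .7 0 0 0 -.12;.4 .7 0 0 0 -.12;.4 .7 0 0 0 -.12;.2 .3 0 0 0 -.12;0 0 0 0 0 0;0 0 0 0 0 0"}}

```text
time_s: 3.6
tcp_pos: [0.54, 0.0213, 0.2941]
ee_rot: [[-0.972, 0.234, -0.001], [0.234, 0.972, -0.0], [0.001, -0.001, -1.0]]
wrist_force: [-0.2, -0.3, 0.5]
gripper_width: 1.0
gripper_force: 0.0
```

```bash
cat > st.py <<'E'
from h import *
s=r.sense();R=np.array(s["ee_rot"]);p=np.array(s["tcp_pos"])
y=np.degrees(np.arctan2(R[1,1],R[0,1]))
print("t",s["time_s"],"tcp",p.round(4),"yaw_y",y.round(2),"z",R[:,2].round(4),"F",np.round(s["wrist_force"],2),"M",np.round(s["moment"],3),"w",s["gripper_width"],"gf",s["gripper_force"],"j",np.round(s["joints"],1))
E
cat st.py > /dev/null; python3 st.py
```

```text
t 3.6 tcp [0.54   0.0213 0.2941] yaw_y 76.44 z [-1.3e-03 -3.0e-04 -1.0e+00] F [-0.24 -0.32  0.53] M [-0.035 -0.067  0.035] w 1.0002579906698266 gf 0.0 j [  19.5   11.3   -4.4   -0.   -74.4 -123. ]
```

Request:
{"name": "play_rows", "arguments": {"commands": ".28 .35 0 0 0 -.05;.28 .35 0 0 0 -.05;0 0 -.5 0 0 0;0 0 -.5 0 0 0;0 0 -.5 0 0 0;0 0 -.5 0 0 0;0 0 -.5 0 0 0;0 0 -.5 0 0 0;0 0 -.4 0 0 0;0 0 -.3 0 0 0;0 0 -.2 0 0 0;0 0 -.2 0 0 0;0 0 -.1 0 0 0;0 0 0 0 0 0;0 0 0 0 0 0;0 0 0 0 0 0"}}

```text
time_s: 5.2
tcp_pos: [0.5575, 0.0425, 0.169]
ee_rot: [[-0.968, 0.25, 0.001], [0.25, 0.968, 0.0], [-0.001, 0.0, -1.0]]
wrist_force: [0.3, 0.2, 0.2]
gripper_width: 0.995
gripper_force: 0.0
```

```bash
python3 - <<'E'
from st import *
for n in("top","side"):
    p,d,W=cap(n); cv2.imwrite(f"pics/{n}1.png",p); np.save(f"{n}1.npy",W)
a=cv2.imread("pics/top1.png")[130:260,230:390];b=cv2.imread("pics/side1.png")[130:290,220:380]
cv2.imwrite("pics/c1.png",np.hstack([cv2.convertScaleAbs(cv2.resize(x,(400,400)),alpha=1.7) for x in(a,b)]))
E
```

```text
t 5.2 tcp [0.5575 0.0425 0.169 ] yaw_y 75.55 z [ 1.e-03  3.e-04 -1.e+00] F [0.29 0.23 0.17] M [-0.054 -0.04   0.08 ] w 0.9953473926030991 gf 0.0 j [  21.    18.2  -13.5    0.   -58.2 -125.4]
```

View pics/c1.png

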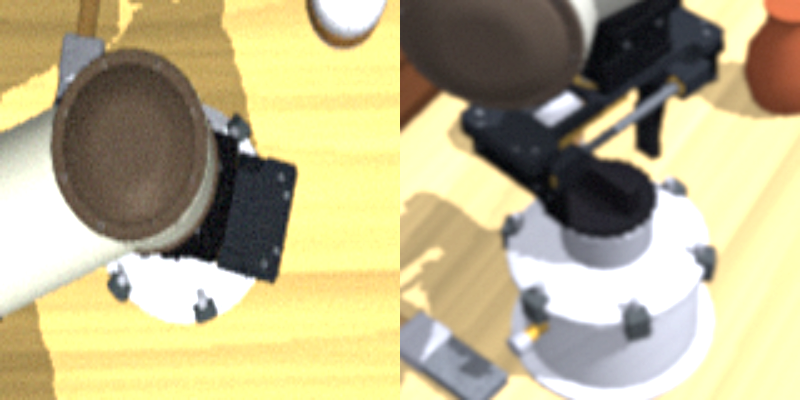

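The fingers straddle the bar, with one finger pad on each side (side crop 570,180 and 650,120). Going down 4 mm and closing.

Request:
{"name": "play_rows", "arguments": {"commands": "0 0 -.13 0 0 0;0 0 0 0 0 0;0 0 0 0 0 0"}}

```text
time_s: 5.6
tcp_pos: [0.5571, 0.0424, 0.1644]
ee_rot: [[-0.968, 0.25, -0.0], [0.25, 0.968, -0.0], [0.0, -0.0, -1.0]]
wrist_force: [-0.2, -0.1, -0.4]
gripper_width: 0.998
gripper_force: 0.0
```

Request:
{"name": "play_rows", "arguments": {"commands": "0 0 0 0 0 0;0 0 0 0 0 0;0 0 0 0 0 0;0 0 0 0 0 0;0 0 0 0 0 0;0 0 0 0 0 0;0 0 0 0 0 0;0 0 0 0 0 0;0 0 0 0 0 0;0 0 0 0 0 0;0 0 0 0 0 0;0 0 0 0 0 0", "grip": 8}}

```text
time_s: 6.8
tcp_pos: [0.5573, 0.0428, 0.1647]
ee_rot: [[-0.968, 0.25, 0.0], [0.25, 0.968, 0.001], [-0.0, 0.001, -1.0]]
wrist_force: [-0.3, 2.3, 0.2]
gripper_width: 0.159
gripper_force: 30.0
```

```bash
python3 st.py
```

```text
t 6.8 tcp [0.5573 0.0428 0.1647] yaw_y 75.55 z [ 4.e-04  5.e-04 -1.e+00] F [-0.32  2.27  0.2 ] M [ 0.431  0.026 -0.098] w 0.1594411522641612 gf 29.976728812325746 j [  21.    18.5  -13.8   -0.   -57.7 -125.4]
```

Request:
{"name": "play_rows", "arguments": {"commands": "0 0 0 0 0 .14;0 0 0 0 0 .14;0 0 0 0 0 .14;0 0 0 0 0 .14;0 0 0 0 0 .14;0 0 0 0 0 .14;0 0 0 0 0 .14;0 0 0 0 0 .14"}}

```text
time_s: 7.6
tcp_pos: [0.5572, 0.0423, 0.1647]
ee_rot: [[-0.997, 0.082, -0.0], [0.082, 0.997, -0.0], [0.0, -0.0, -1.0]]
wrist_force: [0.3, 0.2, 1.4]
gripper_width: 0.161
gripper_force: 30.0
```

```bash
python3 st.py
```

```text
t 7.6 tcp [0.5572 0.0423 0.1647] yaw_y 85.27 z [-0.e+00 -3.e-04 -1.e+00] F [0.34 0.25 1.38] M [ 0.116 -0.079 -0.147] w 0.16089678369966112 gf 29.9814539286308 j [  21.    18.5  -13.8    0.   -57.7 -115.7]
```

Request:
{"name": "play_rows", "arguments": {"commands": "0 0 0 0 0 .12;0 0 0 0 0 .12;0 0 0 0 0 0"}}

```text
time_s: 7.9
tcp_pos: [0.5572, 0.0423, 0.1647]
ee_rot: [[-0.999, 0.047, -0.0], [0.047, 0.999, -0.0], [0.0, -0.0, -1.0]]
wrist_force: [0.4, 0.0, 1.3]
gripper_width: 0.16
gripper_force: 30.0
```

```bash
python3 st.py
```

```text
t 7.9 tcp [0.5572 0.0423 0.1647] yaw_y 87.28 z [-1.e-04 -3.e-04 -1.e+00] F [0.38 0.04 1.33] M [-0.087 -0.031 -0.035] w 0.1602377969774545 gf 29.978641150519252 j [  21.    18.5  -13.8    0.   -57.7 -113.7]
```

Request:
{"name": "play_rows", "arguments": {"commands": "0 0 0 0 0 .12;0 0 0 0 0 .12;0 0 0 0 0 0"}}

```text
time_s: 8.2
tcp_pos: [0.5572, 0.0423, 0.1647]
ee_rot: [[-1.0, 0.012, -0.0], [0.012, 1.0, -0.0], [0.0, -0.0, -1.0]]
wrist_force: [-0.4, -1.0, 0.5]
gripper_width: 0.158
gripper_force: 30.0
```

```bash
python3 st.py
```

```text
t 8.2 tcp [0.5572 0.0423 0.1647] yaw_y 89.34 z [-1.e-04 -3.e-04 -1.e+00] F [-0.44 -1.03  0.5 ] M [-0.223 -0.082 -0.056] w 0.15839906751505017 gf 29.979795813560486 j [  21.    18.5  -13.8    0.   -57.7 -111.6]
```

Request:
{"name": "play_rows", "arguments": {"commands": "0 0 0 0 0 .1;0 0 0 0 0 .1;0 0 0 0 0 0"}}

```text
time_s: 8.5
tcp_pos: [0.5572, 0.0424, 0.1647]
ee_rot: [[-1.0, -0.018, -0.0], [-0.018, 1.0, -0.0], [0.0, -0.0, -1.0]]
wrist_force: [0.5, -0.1, 0.1]
gripper_width: 0.16
gripper_force: 30.0
```

```bash
python3 st.py
```

```text
t 8.5 tcp [0.5572 0.0424 0.1647] yaw_y 91.05 z [-0.e+00 -2.e-04 -1.e+00] F [ 0.55 -0.14  0.15] M [-0.294 -0.082  0.007] w 0.15963812492338045 gf 29.980609361082315 j [  21.    18.5  -13.8    0.   -57.7 -109.9]
```

Request:
{"name": "play_rows", "arguments": {"commands": "0 0 0 0 0 .1;0 0 0 0 0 .1;0 0 0 0 0 0"}}

```text
time_s: 8.8
tcp_pos: [0.5572, 0.0424, 0.1647]
ee_rot: [[-0.999, -0.048, -0.0], [-0.048, 0.999, -0.0], [0.0, -0.0, -1.0]]
wrist_force: [-0.3, -0.7, 0.7]
gripper_width: 0.154
gripper_force: 30.0
```

```bash
python3 st.py
```

```text
t 8.8 tcp [0.5572 0.0424 0.1647] yaw_y 92.77 z [-0.e+00 -1.e-04 -1.e+00] F [-0.31 -0.66  0.71] M [-0.271  0.02  -0.051] w 0.15440817938176232 gf 29.980853497982025 j [  21.    18.5  -13.8    0.   -57.7 -108.2]
```

Request:
{"name": "play_rows", "arguments": {"commands": "0 0 0 0 0 .1;0 0 0 0 0 .1;0 0 0 0 0 0"}}

```text
time_s: 9.1
tcp_pos: [0.5572, 0.0425, 0.1647]
ee_rot: [[-0.997, -0.078, 0.0], [-0.078, 0.997, -0.0], [-0.0, -0.0, -1.0]]
wrist_force: [0.2, -0.0, 2.0]
gripper_width: 0.161
gripper_force: 30.0
```

```bash
python3 st.py
```

```text
t 9.1 tcp [0.5572 0.0425 0.1647] yaw_y 94.49 z [ 0. -0. -1.] F [ 0.16 -0.02  1.98] M [-0.213  0.02  -0.035] w 0.16136932733258522 gf 29.980574687942863 j [  21.    18.5  -13.8    0.   -57.7 -106.5]
```

Request:
{"name": "play_rows", "arguments": {"commands": "0 0 0 0 0 .1;0 0 0 0 0 .1;0 0 0 0 0 0"}}

```text
time_s: 9.4
tcp_pos: [0.5572, 0.0425, 0.1647]
ee_rot: [[-0.994, -0.108, 0.0], [-0.108, 0.994, 0.0], [-0.0, 0.0, -1.0]]
wrist_force: [-0.3, -1.0, 1.3]
gripper_width: 0.158
gripper_force: 30.0
```

```bash
python3 st.py
```

```text
t 9.4 tcp [0.5572 0.0425 0.1647] yaw_y 96.21 z [ 1.e-04  1.e-04 -1.e+00] F [-0.27 -1.01  1.28] M [-0.217  0.046 -0.092] w 0.15816305556807886 gf 29.979940792545676 j [  21.    18.5  -13.8   -0.   -57.7 -104.8]
```

Request:
{"name": "play_rows", "arguments": {"commands": "0 0 0 0 0 .1;0 0 0 0 0 .1;0 0 0 0 0 0"}}

```text
time_s: 9.7
tcp_pos: [0.5572, 0.0425, 0.1647]
ee_rot: [[-0.99, -0.138, 0.0], [-0.138, 0.99, 0.0], [-0.0, 0.0, -1.0]]
wrist_force: [1.0, 0.1, 1.3]
gripper_width: 0.16
gripper_force: 30.0
```

```bash
python3 st.py
```

```text
t 9.7 tcp [0.5572 0.0425 0.1647] yaw_y 97.93 z [ 0.e+00  1.e-04 -1.e+00] F [1.03 0.13 1.34] M [-0.021  0.021 -0.061] w 0.16006559226296715 gf 29.979356301482767 j [  21.    18.5  -13.8   -0.   -57.7 -103. ]
```

Request:
{"name": "play_rows", "arguments": {"commands": "0 0 0 0 0 .1;0 0 0 0 0 .1;0 0 0 0 0 0"}}

```text
time_s: 10.0
tcp_pos: [0.5572, 0.0425, 0.1647]
ee_rot: [[-0.986, -0.168, 0.0], [-0.168, 0.986, 0.0], [-0.0, 0.0, -1.0]]
wrist_force: [0.8, 0.2, 2.8]
gripper_width: 0.158
gripper_force: 30.0
```

```bash
python3 st.py
```

```text
t 10.0 tcp [0.5572 0.0425 0.1647] yaw_y 99.65 z [ 1.e-04  1.e-04 -1.e+00] F [0.77 0.2  2.8 ] M [-0.064  0.088 -0.091] w 0.15785053279700612 gf 29.979118136689067 j [  21.    18.5  -13.8   -0.   -57.7 -101.3]
```

Request:
{"name": "play_rows", "arguments": {"commands": "0 0 0 0 0 .1;0 0 0 0 0 .1;0 0 0 0 0 0"}}

```text
time_s: 10.3
tcp_pos: [0.5572, 0.0425, 0.1647]
ee_rot: [[-0.98, -0.197, 0.0], [-0.197, 0.98, -0.0], [-0.0, -0.0, -1.0]]
wrist_force: [-0.6, 0.1, 2.1]
gripper_width: 0.16
gripper_force: 30.0
```

```bash
python3 st.py
```

```text
t 10.3 tcp [0.5572 0.0425 0.1647] yaw_y 101.37 z [ 1.e-04 -0.e+00 -1.e+00] F [-0.55  0.1   2.09] M [-0.094  0.074 -0.073] w 0.15991606842149467 gf 29.979335269890726 j [ 21.   18.5 -13.8   0.  -57.7 -99.6]
```

Request:
{"name": "play_rows", "arguments": {"commands": "0 0 0 0 0 .1;0 0 0 0 0 .1;0 0 0 0 0 0"}}

```text
time_s: 10.6
tcp_pos: [0.5572, 0.0424, 0.1647]
ee_rot: [[-0.974, -0.226, 0.0], [-0.226, 0.974, -0.0], [-0.0, -0.0, -1.0]]
wrist_force: [-0.4, -1.8, 2.1]
gripper_width: 0.161
gripper_force: 30.0
```

```bash
python3 st.py
```

```text
t 10.6 tcp [0.5572 0.0424 0.1647] yaw_y 103.08 z [ 0.e+00 -1.e-04 -1.e+00] F [-0.37 -1.76  2.14] M [-0.193  0.057 -0.047] w 0.16086092610607955 gf 29.979848912917078 j [ 21.   18.5 -13.8   0.  -57.7 -97.9]
```

Request:
{"name": "play_rows", "arguments": {"commands": "0 0 0 0 0 .1;0 0 0 0 0 .1;0 0 0 0 0 0"}}

```text
time_s: 10.9
tcp_pos: [0.5572, 0.0424, 0.1647]
ee_rot: [[-0.967, -0.256, -0.0], [-0.256, 0.967, -0.0], [0.0, -0.0, -1.0]]
wrist_force: [-0.9, -1.5, 1.7]
gripper_width: 0.161
gripper_force: 30.0
```

```bash
python3 st.py
```

```text
t 10.9 tcp [0.5572 0.0424 0.1647] yaw_y 104.81 z [-0.e+00 -1.e-04 -1.e+00] F [-0.87 -1.54  1.7 ] M [-0.284 -0.032 -0.075] w 0.1614239204310582 gf 29.98069288674742 j [ 21.   18.5 -13.8   0.  -57.7 -96.2]
```

Request:
{"name": "play_rows", "arguments": {"commands": "0 0 0 0 0 .1;0 0 0 0 0 .08;0 0 0 0 0 0"}}

```text
time_s: 11.2
tcp_pos: [0.5572, 0.0424, 0.1647]
ee_rot: [[-0.96, -0.281, 0.0], [-0.281, 0.96, -0.0], [0.0, -0.0, -1.0]]
wrist_force: [-0.4, -0.6, 1.6]
gripper_width: 0.156
gripper_force: 30.0
```

```bash
python3 st.py
```

```text
t 11.2 tcp [0.5572 0.0424 0.1647] yaw_y 106.34 z [ 0.e+00 -1.e-04 -1.e+00] F [-0.4  -0.62  1.62] M [-0.348  0.041 -0.118] w 0.15568091108516505 gf 29.982184823602438 j [ 21.   18.5 -13.8   0.  -57.7 -94.6]
```

Request:
{"name": "play_rows", "arguments": {"commands": "0 0 0 0 0 .1;0 0 0 0 0 .08;0 0 0 0 0 0"}}

```text
time_s: 11.5
tcp_pos: [0.5571, 0.0425, 0.1647]
ee_rot: [[-0.952, -0.307, -0.0], [-0.307, 0.952, 0.0], [0.0, 0.0, -1.0]]
wrist_force: [-0.1, 1.1, 2.9]
gripper_width: 0.155
gripper_force: 30.0
```

```bash
python3 st.py
```

```text
t 11.5 tcp [0.5571 0.0425 0.1647] yaw_y 107.88 z [-2.e-04  1.e-04 -1.e+00] F [-0.12  1.13  2.85] M [-0.175  0.229 -0.111] w 0.15488658549564677 gf 29.985389853827655 j [ 21.   18.5 -13.8  -0.  -57.7 -93.1]
```

Request:
{"name": "play_rows", "arguments": {"commands": "0 0 0 0 0 .1;0 0 0 0 0 .08;0 0 0 0 0 0"}}

```text
time_s: 11.8
tcp_pos: [0.557, 0.0427, 0.1647]
ee_rot: [[-0.943, -0.332, -0.0], [-0.332, 0.943, 0.0], [0.0, 0.001, -1.0]]
wrist_force: [-1.6, 1.2, 3.7]
gripper_width: 0.159
gripper_force: 30.1
```

```bash
python3 st.py
```

```text
t 11.8 tcp [0.557  0.0427 0.1647] yaw_y 109.4 z [-3.e-04  4.e-04 -1.e+00] F [-1.64  1.22  3.66] M [ 0.237  0.463 -0.411] w 0.1588768128099989 gf 30.06122115533799 j [ 21.   18.5 -13.8  -0.  -57.7 -91.6]
```

Resistance has risen to 0.41 N m at about 33.8° of turn, which is the first stop. I'll pause here to vent.

Request:
{"name": "play_rows", "arguments": {"commands": "0 0 0 0 0 .03;0 0 0 0 0 0;0 0 0 0 0 0;0 0 0 0 0 0;0 0 0 0 0 0;0 0 0 0 0 0;0 0 0 0 0 0;0 0 0 0 0 0;0 0 0 0 0 0;0 0 0 0 0 0;0 0 0 0 0 0;0 0 0 0 0 0;0 0 0 0 0 0"}}

```text
time_s: 13.1
tcp_pos: [0.5571, 0.0425, 0.1647]
ee_rot: [[-0.942, -0.337, -0.0], [-0.337, 0.942, 0.0], [0.0, 0.0, -1.0]]
wrist_force: [-3.6, 3.1, 4.5]
gripper_width: 0.158
gripper_force: 30.1
```

```bash
python3 st.py
```

```text
t 13.1 tcp [0.5571 0.0425 0.1647] yaw_y 109.67 z [-1.e-04  2.e-04 -1.e+00] F [-3.57  3.1   4.46] M [ 1.041  1.14  -0.46 ] w 0.1581430409738419 gf 30.113906976766884 j [ 21.   18.5 -13.8  -0.  -57.7 -91.3]
```

Request:
{"name": "play_rows", "arguments": {"commands": "0 0 0 0 0 -.08;0 0 -.05 0 0 0;0 0 -.05 0 0 0;0 0 -.04 0 0 0;0 0 -.04 0 0 0;0 0 0 0 0 0;0 0 0 0 0 0"}}

```text
time_s: 13.8
tcp_pos: [0.5574, 0.0425, 0.1601]
ee_rot: [[-0.945, -0.327, 0.001], [-0.327, 0.945, -0.0], [-0.001, -0.001, -1.0]]
wrist_force: [-4.7, 2.7, 6.9]
gripper_width: 0.157
gripper_force: 30.0
```

```bash
python3 st.py
```

```text
t 13.8 tcp [0.5574 0.0425 0.1601] yaw_y 109.07 z [ 9.e-04 -4.e-04 -1.e+00] F [-4.71  2.71  6.91] M [ 0.997  1.384 -0.022] w 0.15651119163240781 gf 29.980688154464588 j [ 21.   18.7 -14.2   0.  -57.  -91.9]
```

Request:
{"name": "play_rows", "arguments": {"commands": "0 0 -.035 0 0 0;0 0 0 0 0 0;0 0 0 0 0 0"}}

```text
time_s: 14.1
tcp_pos: [0.5575, 0.0425, 0.1593]
ee_rot: [[-0.945, -0.327, 0.001], [-0.327, 0.945, -0.001], [-0.001, -0.001, -1.0]]
wrist_force: [-5.1, 3.2, 9.0]
gripper_width: 0.158
gripper_force: 30.0
```

```bash
python3 st.py
```

```text
t 14.1 tcp [0.5575 0.0425 0.1593] yaw_y 109.08 z [ 9.e-04 -5.e-04 -1.e+00] F [-5.08  3.24  9.01] M [ 1.045  1.556 -0.019] w 0.1582368770414666 gf 29.981640153564513 j [ 21.   18.8 -14.3   0.1 -56.9 -91.9]
```

Request:
{"name": "play_rows", "arguments": {"commands": "0 0 0 0 0 .1;0 0 0 0 0 .1;0 0 0 0 0 .1;0 0 0 0 0 0"}}

```text
time_s: 14.5
tcp_pos: [0.558, 0.0422, 0.1596]
ee_rot: [[-0.929, -0.369, 0.002], [-0.369, 0.929, -0.001], [-0.002, -0.002, -1.0]]
wrist_force: [-3.1, 2.5, 8.5]
gripper_width: 0.16
gripper_force: 30.0
```

```bash
python3 st.py
```

```text
t 14.5 tcp [0.558  0.0422 0.1596] yaw_y 111.68 z [ 0.0022 -0.001  -1.    ] F [-3.08  2.49  8.5 ] M [0.656 1.264 0.012] w 0.15976624249316967 gf 29.97770651243627 j [ 21.   18.8 -14.2   0.1 -56.9 -89.4]
```

Request:
{"name": "play_rows", "arguments": {"commands": "0 0 0 0 0 .2;0 0 0 0 0 .2;0 0 0 0 0 .2;0 0 0 0 0 .2;0 0 0 0 0 .2;0 0 0 0 0 .2;0 0 0 0 0 0"}}

```text
time_s: 15.2
tcp_pos: [0.5586, 0.042, 0.1596]
ee_rot: [[-0.848, -0.53, 0.003], [-0.53, 0.848, -0.001], [-0.002, -0.003, -1.0]]
wrist_force: [-2.6, 0.1, 7.7]
gripper_width: 0.159
gripper_force: 30.0
```

```bash
python3 st.py
```

```text
t 15.2 tcp [0.5586 0.042  0.1596] yaw_y 122.0 z [ 0.0034 -0.0011 -1.    ] F [-2.59  0.12  7.74] M [ 0.264  0.751 -0.045] w 0.15861420279934874 gf 29.97624000767246 j [ 20.9  18.8 -14.2   0.2 -56.8 -79. ]
```

Request:
{"name": "play_rows", "arguments": {"commands": "0 0 0 0 0 .2;0 0 0 0 0 .2;0 0 0 0 0 .2;0 0 0 0 0 .2;0 0 0 0 0 .2;0 0 0 0 0 .2;0 0 0 0 0 0"}}

```text
time_s: 15.9
tcp_pos: [0.5586, 0.0419, 0.1597]
ee_rot: [[-0.739, -0.673, 0.003], [-0.673, 0.739, -0.001], [-0.002, -0.003, -1.0]]
wrist_force: [-2.7, 0.3, 7.4]
gripper_width: 0.16
gripper_force: 30.0
```

```bash
python3 st.py
```

```text
t 15.9 tcp [0.5586 0.0419 0.1597] yaw_y 132.31 z [ 0.0033 -0.0012 -1.    ] F [-2.68  0.26  7.45] M [ 0.263  0.798 -0.012] w 0.16026210356837778 gf 29.976491471752524 j [ 20.9  18.8 -14.2   0.2 -56.9 -68.7]
```

Request:
{"name": "play_rows", "arguments": {"commands": "0 0 0 0 0 .2;0 0 0 0 0 .2;0 0 0 0 0 .2;0 0 0 0 0 .2;0 0 0 0 0 .2;0 0 0 0 0 .2;0 0 0 0 0 .2;0 0 0 0 0 .2;0 0 0 0 0 .2;0 0 0 0 0 .2;0 0 0 0 0 .2;0 0 0 0 0 0"}}

```text
time_s: 17.1
tcp_pos: [0.5586, 0.042, 0.1597]
ee_rot: [[-0.481, -0.877, 0.003], [-0.877, 0.481, -0.001], [-0.001, -0.004, -1.0]]
wrist_force: [-3.0, 0.3, 8.4]
gripper_width: 0.156
gripper_force: 30.0
```

```bash
python3 st.py
```

```text
t 17.1 tcp [0.5586 0.042  0.1597] yaw_y 151.22 z [ 0.0034 -0.0012 -1.    ] F [-3.01  0.25  8.36] M [ 0.264  0.85  -0.032] w 0.1564924665399135 gf 29.977601532591507 j [ 20.9  18.8 -14.2   0.2 -56.9 -49.8]
```

Request:
{"name": "play_rows", "arguments": {"commands": "0 0 0 0 0 .1;0 0 0 0 0 .1;0 0 0 0 0 0"}}

```text
time_s: 17.4
tcp_pos: [0.5585, 0.042, 0.1597]
ee_rot: [[-0.455, -0.89, 0.003], [-0.89, 0.455, -0.001], [-0.001, -0.003, -1.0]]
wrist_force: [-3.7, -0.0, 8.2]
gripper_width: 0.159
gripper_force: 30.0
```

```bash
python3 st.py
```

```text
t 17.4 tcp [0.5585 0.042  0.1597] yaw_y 152.9 z [ 0.0033 -0.0011 -1.    ] F [-3.66 -0.02  8.16] M [ 0.278  0.941 -0.095] w 0.15929433327972045 gf 29.983177911490202 j [ 20.9  18.8 -14.2   0.1 -56.9 -48.1]
```

Request:
{"name": "play_rows", "arguments": {"commands": "0 0 0 0 0 .1;0 0 0 0 0 .05;0 0 0 0 0 0"}}

```text
time_s: 17.7
tcp_pos: [0.5583, 0.042, 0.1597]
ee_rot: [[-0.436, -0.9, 0.003], [-0.9, 0.436, -0.001], [-0.0, -0.003, -1.0]]
wrist_force: [-3.7, 1.1, 8.8]
gripper_width: 0.156
gripper_force: 30.0
```

```bash
python3 st.py
```

```text
t 17.7 tcp [0.5583 0.042  0.1597] yaw_y 154.17 z [ 0.0027 -0.0011 -1.    ] F [-3.73  1.08  8.79] M [ 0.398  1.053 -0.198] w 0.15607960119444894 gf 29.99355882871896 j [ 21.   18.8 -14.2   0.1 -56.9 -46.9]
```

Request:
{"name": "play_rows", "arguments": {"commands": "0 0 0 0 0 .1;0 0 0 0 0 0"}}

```text
time_s: 17.9
tcp_pos: [0.558, 0.042, 0.1597]
ee_rot: [[-0.422, -0.907, 0.002], [-0.907, 0.422, -0.001], [-0.0, -0.002, -1.0]]
wrist_force: [-3.9, 1.1, 9.5]
gripper_width: 0.158
gripper_force: 30.0
```

```bash
python3 st.py
```

```text
t 17.9 tcp [0.558  0.042  0.1597] yaw_y 155.03 z [ 0.0021 -0.001  -1.    ] F [-3.93  1.13  9.47] M [ 0.563  1.309 -0.15 ] w 0.1575221978369088 gf 29.996235428843647 j [ 21.   18.8 -14.2   0.1 -56.9 -46. ]
```

Request:
{"name": "play_rows", "arguments": {"commands": "0 0 0 0 0 .08;0 0 0 0 0 0"}}

```text
time_s: 18.1
tcp_pos: [0.5578, 0.0421, 0.1597]
ee_rot: [[-0.411, -0.912, 0.002], [-0.912, 0.411, -0.001], [0.0, -0.002, -1.0]]
wrist_force: [-4.2, 1.9, 9.0]
gripper_width: 0.158
gripper_force: 30.0
```

```bash
python3 st.py
```

```text
t 18.1 tcp [0.5578 0.0421 0.1597] yaw_y 155.72 z [ 0.0018 -0.001  -1.    ] F [-4.23  1.87  9.05] M [ 0.587  1.447 -0.227] w 0.15849681942725222 gf 30.001700688153505 j [ 21.   18.7 -14.2   0.1 -56.9 -45.3]
```

Request:
{"name": "play_rows", "arguments": {"commands": "0 0 0 0 0 .1;0 0 0 0 0 0"}}

```text
time_s: 18.3
tcp_pos: [0.5576, 0.0421, 0.1596]
ee_rot: [[-0.398, -0.918, 0.001], [-0.918, 0.398, -0.001], [0.0, -0.002, -1.0]]
wrist_force: [-5.5, 2.6, 10.0]
gripper_width: 0.159
gripper_force: 30.0
```

```bash
python3 st.py
```

```text
t 18.3 tcp [0.5576 0.0421 0.1596] yaw_y 156.57 z [ 1.3e-03 -9.0e-04 -1.0e+00] F [-5.5   2.57 10.02] M [ 0.675  1.673 -0.189] w 0.15912303358780888 gf 30.00889230519533 j [ 21.   18.7 -14.2   0.1 -57.  -44.4]
```

Request:
{"name": "play_rows", "arguments": {"commands": "0 0 0 0 0 .06;0 0 0 0 0 0"}}

```text
time_s: 18.5
tcp_pos: [0.5575, 0.0421, 0.1596]
ee_rot: [[-0.39, -0.921, 0.001], [-0.921, 0.39, -0.001], [0.0, -0.001, -1.0]]
wrist_force: [-5.6, 3.1, 10.2]
gripper_width: 0.16
gripper_force: 30.0
```

```bash
python3 st.py
```

```text
t 18.5 tcp [0.5575 0.0421 0.1596] yaw_y 157.06 z [ 1.e-03 -9.e-04 -1.e+00] F [-5.64  3.1  10.24] M [ 0.728  1.752 -0.38 ] w 0.15974888432575113 gf 30.035807888489217 j [ 21.   18.7 -14.2   0.1 -57.  -44. ]
```

Request:
{"name": "play_rows", "arguments": {"commands": "0 0 0 0 0 .03;0 0 0 0 0 -.08;0 0 .06 0 0 0;0 0 .06 0 0 0;0 0 .06 0 0 0;0 0 .06 0 0 0;0 0 .05 0 0 0;0 0 0 0 0 0;0 0 0 0 0 0"}}

```text
time_s: 19.4
tcp_pos: [0.5573, 0.0422, 0.167]
ee_rot: [[-0.397, -0.918, 0.0], [-0.918, 0.397, -0.0], [0.0, -0.0, -1.0]]
wrist_force: [-1.6, -0.8, 2.6]
gripper_width: 0.161
gripper_force: 30.0
```

```bash
python3 st.py
```

```text
t 19.4 tcp [0.5573 0.0422 0.167 ] yaw_y 156.6 z [ 1.e-04 -5.e-04 -1.e+00] F [-1.62 -0.78  2.63] M [-0.259  0.494 -0.197] w 0.1606847733303815 gf 29.989547333680093 j [ 21.   18.3 -13.6   0.  -58.  -44.4]
```

Request:
{"name": "play_rows", "arguments": {"commands": "0 0 .05 0 0 0;0 0 .05 0 0 0;0 0 .05 0 0 0;0 0 0 0 0 0"}}

```text
time_s: 19.8
tcp_pos: [0.5571, 0.0425, 0.1707]
ee_rot: [[-0.397, -0.918, -0.001], [-0.918, 0.397, 0.0], [0.0, 0.001, -1.0]]
wrist_force: [1.8, -1.1, -4.2]
gripper_width: 0.158
gripper_force: 30.0
```

```bash
python3 st.py
```

```text
t 19.8 tcp [0.5571 0.0425 0.1707] yaw_y 156.58 z [-7.e-04  0.e+00 -1.e+00] F [ 1.81 -1.08 -4.24] M [-0.245 -0.453 -0.161] w 0.15818012830517164 gf 29.991228631697595 j [ 21.   18.1 -13.3  -0.  -58.6 -44.4]
```

Request:
{"name": "play_rows", "arguments": {"commands": "0 0 .05 0 0 0;0 0 .05 0 0 0;0 0 .05 0 0 0;0 0 0 0 0 0"}}

```text
time_s: 20.2
tcp_pos: [0.5574, 0.0426, 0.1768]
ee_rot: [[-0.397, -0.918, 0.001], [-0.918, 0.397, 0.0], [-0.001, -0.001, -1.0]]
wrist_force: [0.8, -0.4, -1.6]
gripper_width: 0.16
gripper_force: 30.0
```

```bash
python3 st.py
```

```text
t 20.2 tcp [0.5574 0.0426 0.1768] yaw_y 156.63 z [ 1.e-03  2.e-04 -1.e+00] F [ 0.77 -0.37 -1.57] M [0.07  0.074 0.017] w 0.1602048294803049 gf 29.97748798225075 j [ 21.   17.8 -12.9   0.  -59.3 -44.4]
```

Request:
{"name": "play_rows", "arguments": {"commands": "0 0 .2 0 0 0;0 0 .3 0 0 0;0 0 .4 0 0 0;0 0 .4 0 0 0;0 0 .4 0 0 0;0 0 .4 0 0 0;0 0 .3 0 0 0;0 0 .2 0 0 0;0 0 0 0 0 0;0 0 0 0 0 0"}}

```text
time_s: 21.2
tcp_pos: [0.5569, 0.0425, 0.2535]
ee_rot: [[-0.397, -0.918, -0.001], [-0.918, 0.397, 0.0], [0.0, 0.001, -1.0]]
wrist_force: [-0.4, -0.6, -2.8]
gripper_width: 0.156
gripper_force: 30.0
```

Request:
{"name": "play_rows", "arguments": {"commands": "0 .2 0 0 0 0;-.04 .4 0 0 0 0;-.04 .6 0 0 0 0;-.04 .6 0 0 0 0;-.04 .6 0 0 0 0;-.04 .6 0 0 0 0;-.04 .6 0 0 0 0;-.04 .6 0 0 0 0;-.04 .6 0 0 0 0;-.04 .6 0 0 0 0;-.04 .6 0 0 0 0;-.04 .6 0 0 0 0;-.04 .6 0 0 0 0;-.04 .6 0 0 0 0;-.04 .5 0 0 0 0;-.04 .4 0 0 0 0;0 .2 0 0 0 0;0 .1 0 0 0 0;0 0 0 0 0 0;0 0 0 0 0 0"}}

```text
time_s: 23.2
tcp_pos: [0.5392, 0.312, 0.254]
ee_rot: [[-0.398, -0.917, -0.0], [-0.917, 0.398, -0.0], [0.0, 0.0, -1.0]]
wrist_force: [-0.1, 0.0, -1.8]
gripper_width: 0.158
gripper_force: 30.0
```

```bash
python3 - <<'E'
from st import *
p,d,W=cap("side"); cv2.imwrite("pics/side2.png",cv2.convertScaleAbs(p,alpha=1.5))
E
```

```text
t 23.2 tcp [0.5392 0.312  0.254 ] yaw_y 156.56 z [-1.e-04 -2.e-04 -1.e+00] F [-0.06  0.03 -1.77] M [-0.042  0.092  0.009] w 0.15768284922789533 gf 29.977691802196205 j [ 44.9  20.8   3.1   0.  -72.3 -68.4]
```

View pics/side2.png

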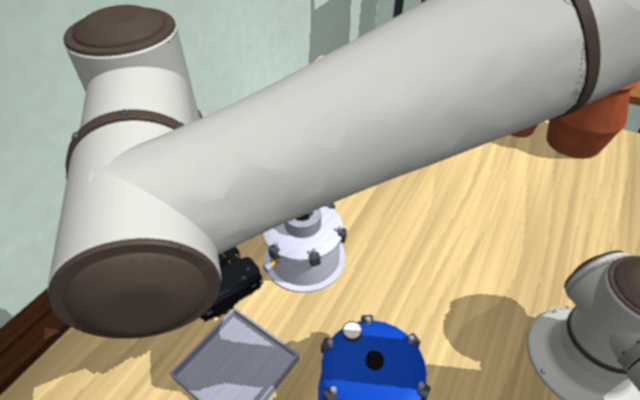

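The neck at (302,215) is now open. The cap is hidden behind the wrist, but grip width and weight show it is held. Next I lower over the tray.

Request:
{"name": "play_rows", "arguments": {"commands": "0 0 -.3 0 0 0;0 0 -.5 0 0 0;0 0 -.5 0 0 0;0 0 -.5 0 0 0;0 0 -.5 0 0 0;0 0 -.5 0 0 0;0 0 -.5 0 0 0;0 0 -.5 0 0 0;0 0 -.5 0 0 0;0 0 -.5 0 0 0;0 0 -.5 0 0 0;0 0 -.4 0 0 0;0 0 -.4 0 0 0;0 0 -.3 0 0 0;0 0 -.2 0 0 0;0 0 -.1 0 0 0;0 0 -.1 0 0 0;0 0 0 0 0 0;0 0 0 0 0 0"}}

```text
time_s: 25.15
tcp_pos: [0.5394, 0.3127, 0.0503]
ee_rot: [[-0.397, -0.918, 0.001], [-0.918, 0.397, 0.0], [-0.001, -0.0, -1.0]]
wrist_force: [0.5, 0.7, -1.6]
gripper_width: 0.156
gripper_force: 30.0
```

```bash
python3 st.py
```

```text
t 25.15 tcp [0.5394 0.3127 0.0503] yaw_y 156.6 z [ 7.e-04  5.e-04 -1.e+00] F [ 0.54  0.7  -1.58] M [0.041 0.052 0.003] w 0.15575115715802404 gf 29.977780343033373 j [ 45.   31.3 -11.6   0.  -47.1 -68.4]
```

Now slow steps until it touches.

Request:
{"name": "play_rows", "arguments": {"commands": "0 0 -.06 0 0 0;0 0 -.06 0 0 0;0 0 -.06 0 0 0;0 0 -.06 0 0 0;0 0 -.06 0 0 0;0 0 0 0 0 0;0 0 0 0 0 0"}}

```text
time_s: 25.85
tcp_pos: [0.5392, 0.3124, 0.0408]
ee_rot: [[-0.397, -0.918, -0.0], [-0.918, 0.397, -0.0], [0.0, 0.0, -1.0]]
wrist_force: [-0.8, -0.2, -1.4]
gripper_width: 0.159
gripper_force: 30.0
```

Request:
{"name": "play_rows", "arguments": {"commands": "0 0 -.03 0 0 0;0 0 -.03 0 0 0;0 0 0 0 0 0"}}

```text
time_s: 26.15
tcp_pos: [0.5391, 0.3124, 0.039]
ee_rot: [[-0.397, -0.918, -0.0], [-0.918, 0.397, -0.0], [0.0, 0.0, -1.0]]
wrist_force: [-0.9, -0.4, -2.1]
gripper_width: 0.158
gripper_force: 30.0
```

Request:
{"name": "play_rows", "arguments": {"commands": "0 0 -.03 0 0 0;0 0 0 0 0 0;0 0 0 0 0 0"}}

```text
time_s: 26.45
tcp_pos: [0.5392, 0.3125, 0.0382]
ee_rot: [[-0.397, -0.918, 0.0], [-0.918, 0.397, -0.0], [0.0, -0.0, -1.0]]
wrist_force: [-0.4, -0.4, -1.6]
gripper_width: 0.158
gripper_force: 30.0
```

Request:
{"name": "play_rows", "arguments": {"commands": "0 0 -.03 0 0 0;0 0 0 0 0 0;0 0 0 0 0 0"}}

```text
time_s: 26.75
tcp_pos: [0.5393, 0.3126, 0.0377]
ee_rot: [[-0.397, -0.918, 0.0], [-0.918, 0.397, 0.0], [-0.0, -0.0, -1.0]]
wrist_force: [-1.0, -0.5, 2.0]
gripper_width: 0.157
gripper_force: 30.0
```

Request:
{"name": "play_rows", "arguments": {"commands": "0 0 -.02 0 0 0;0 0 0 0 0 0;0 0 0 0 0 0"}}

```text
time_s: 27.05
tcp_pos: [0.5393, 0.3126, 0.0377]
ee_rot: [[-0.397, -0.918, 0.001], [-0.918, 0.397, 0.0], [-0.0, -0.0, -1.0]]
wrist_force: [-1.5, 0.4, 4.8]
gripper_width: 0.16
gripper_force: 30.0
```

The cap is touching at TCP z = 0.0377, as predicted. Back off slightly, open and retreat.

Request:
{"name": "play_rows", "arguments": {"commands": "0 0 .02 0 0 0;0 0 0 0 0 0"}}

```text
time_s: 27.25
tcp_pos: [0.5393, 0.3126, 0.0377]
ee_rot: [[-0.397, -0.918, 0.0], [-0.918, 0.397, 0.0], [-0.0, -0.0, -1.0]]
wrist_force: [-1.2, -0.5, 3.9]
gripper_width: 0.156
gripper_force: 30.0
```

Request:
{"name": "play_rows", "arguments": {"commands": "0 0 0 0 0 0;0 0 0 0 0 0;0 0 0 0 0 0;0 0 0 0 0 0;0 0 0 0 0 0;0 0 0 0 0 0;0 0 0 0 0 0;0 0 0 0 0 0", "grip": 60}}

```text
time_s: 28.05
tcp_pos: [0.5392, 0.3125, 0.0373]
ee_rot: [[-0.397, -0.918, 0.0], [-0.918, 0.397, 0.0], [-0.0, -0.0, -1.0]]
wrist_force: [0.4, -0.6, -0.1]
gripper_width: 0.678
gripper_force: 0.0
```

Request:
{"name": "play_rows", "arguments": {"commands": "0 0 .1 0 0 0;0 0 .2 0 0 0;0 0 .4 0 0 0;0 0 .6 0 0 0;0 0 .6 0 0 0;0 0 .6 0 0 0;0 0 .6 0 0 0;0 0 .6 0 0 0;0 0 .6 0 0 0;0 0 .6 0 0 0;0 0 .6 0 0 0;0 0 .4 0 0 0;0 0 .2 0 0 0;.2 -.6 0 0 0 0;.2 -.6 0 0 0 0;.2 -.6 0 0 0 0;.2 -.6 0 0 0 0;.2 -.6 0 0 0 0;.2 -.6 0 0 0 0;0 0 0 0 0 0"}}

```text
time_s: 30.05
tcp_pos: [0.5758, 0.2012, 0.2199]
ee_rot: [[-0.401, -0.916, -0.001], [-0.916, 0.401, -0.001], [0.001, 0.0, -1.0]]
wrist_force: [-0.3, 0.6, -0.9]
gripper_width: 0.69
gripper_force: 0.0
```

Request:
{"name": "play_rows", "arguments": {"commands": "0 -.7 0 0 0 0;0 -.7 0 0 0 0;0 -.7 0 0 0 0;0 -.7 0 0 0 0;0 -.7 0 0 0 0;0 -.7 0 0 0 0;0 -.7 0 0 0 0;0 -.5 0 0 0 0;0 0 0 0 0 0;0 0 0 0 0 0"}}

```text
time_s: 31.05
tcp_pos: [0.5752, 0.0421, 0.2203]
ee_rot: [[-0.398, -0.917, 0.0], [-0.917, 0.398, 0.0], [-0.0, -0.0, -1.0]]
wrist_force: [-0.6, 0.3, -1.1]
gripper_width: 0.69
gripper_force: 0.0
```

```bash
python3 - <<'E'
from st import *
p,d,W=cap("top"); cv2.imwrite("pics/top3.png",cv2.convertScaleAbs(p,alpha=1.5))
P=W[160:250,150:245].reshape(-1,3); b=P[(P[:,2]>.055)&(P[:,2]<.08)]
print(cv2.minAreaRect((b[:,:2]*1000).astype(np.float32)),np.median(b[:,2]),len(b))
k=P[(P[:,2]>.033)&(P[:,2]<.045)]; A=np.c_[k[:,:2],np.ones(len(k))]; print("disc",cv2.minEnclosingCircle((k[:,:2]*1000).astype(np.float32)),np.linalg.lstsq(A,k[:,2],rcond=None)[0])
E
```

```text
t 31.05 tcp [0.5752 0.0421 0.2203] yaw_y 156.56 z [ 1.e-04  2.e-04 -1.e+00] F [-0.65  0.28 -1.09] M [ 0.021  0.085 -0.026] w 0.6896157606293992 gf 0.0 j [ 20.3  17.4  -6.7  -0.  -65.8 -43.7]
((0.0, 0.0), (0.0, 0.0), 0.0) nan 0
disc ((456.38092041015625, 266.87286376953125), 9.999999747378752e-05) [0.01178425 0.00689095 0.02582109]
  return _methods._mean(a, axis=axis, dtype=dtype,
  ret = ret.dtype.type(ret / rcount)
```

View pics/top3.png

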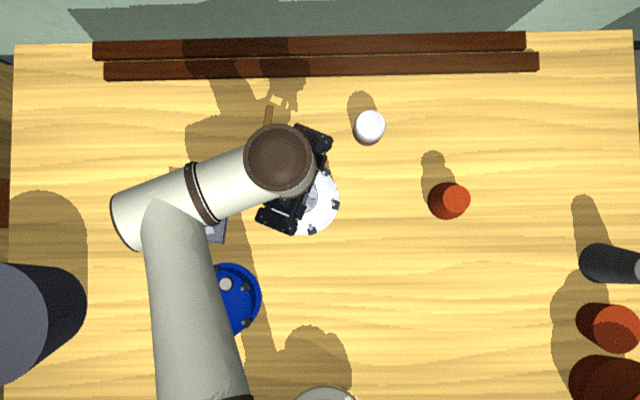

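The arm hides the tray at (195,207); the tin and jug are where they were. Moving further away to look.

Request:
{"name": "play_rows", "arguments": {"commands": "0 -.3 .5 0 0 0;0 -.7 .5 0 0 0;0 -.7 .5 0 0 0;0 -.7 .5 0 0 0;0 -.7 0 0 0 0;0 -.7 0 0 0 0;0 -.7 0 0 0 0;0 -.7 0 0 0 0;0 -.7 0 0 0 0;0 -.7 0 0 0 0;0 -.4 0 0 0 0;0 0 0 0 0 0;0 0 0 0 0 0"}}

```text
time_s: 32.4
tcp_pos: [0.5753, -0.1669, 0.2801]
ee_rot: [[-0.397, -0.918, -0.0], [-0.918, 0.397, 0.0], [-0.0, 0.0, -1.0]]
wrist_force: [-0.1, 0.4, -0.4]
gripper_width: 0.693
gripper_force: 0.0
```

```bash
python3 - <<'E'
from st import *
p,d,W=cap("top"); q,_,S=cap("side"); cv2.imwrite("pics/f.png",cv2.convertScaleAbs(np.hstack([cv2.resize(p[100:300,100:300],(400,400)),cv2.resize(q[180:400,150:370],(400,400))]),alpha=1.5))
P=W[160:250,150:245].reshape(-1,3); b=P[(P[:,2]>.055)&(P[:,2]<.08)]
print(len(b)); print(cv2.minAreaRect((b[:,:2]*1000).astype(np.float32)),np.median(b[:,2]))
k=P[(P[:,2]>.033)&(P[:,2]<.045)]; A=np.c_[k[:,:2],np.ones(len(k))]; print("disc",cv2.minEnclosingCircle((k[:,:2]*1000).astype(np.float32)),np.linalg.lstsq(A,k[:,2],rcond=None)[0][:2],np.median(k[:,2]))
E
```

```text
t 32.4 tcp [ 0.5753 -0.1669  0.2801] yaw_y 156.61 z [-2.e-04  3.e-04 -1.e+00] F [-0.12  0.37 -0.44] M [ 0.038  0.069 -0.035] w 0.6925042389113942 gf 0.0 j [ -0.7  17.6   2.2  -0.  -74.6 -22.7]
166
((538.706298828125, 311.6103820800781), (65.23128509521484, 13.999726295471191), 66.90160369873047) 0.06105762263782947
disc ((538.14404296875, 311.1453857421875), 40.243896484375) [ 0.00378119 -0.00569626] 0.03448162864827055
```

View pics/f.png

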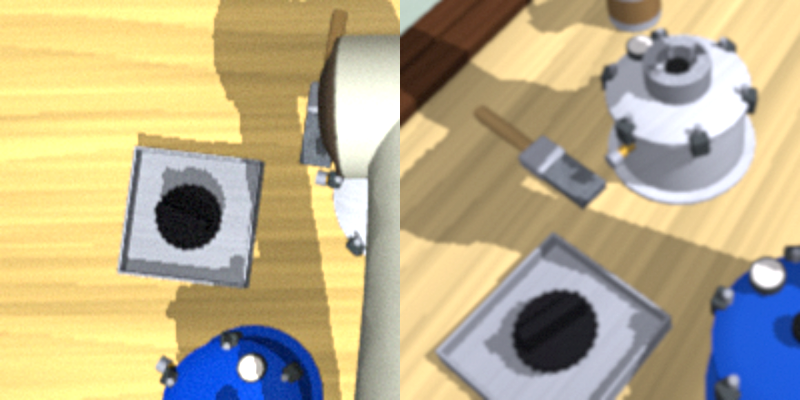

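The cap stands level in the tray at (188,217) in the top crop, 2 mm from the centre. The neck is open and the brush undisturbed.

```bash
python3 -c "from station import r; print(r.finish_job())"
```

```text
the job is handed in; nothing more can be done
None
```

I vented and unlocked the cap, lifted it off and set it upright in the tray about 2 mm from the centre; sampled readings peaked at 0.46 N m and about 12 N at the wrist. The jug, tin and brush were not touched. I handed the job in at about 32 s, and no verdict came back.

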